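Screw the food press home with fingertip strokes

ROBOT

A 6-joint arm with a two-finger parallel gripper is mounted at the origin on a cart in front of the work surface, level with it; the furniture and walls round the work are solid. World frame = base frame: x ahead of the robot, y to its left, z up, the work surface at z = 0. Lengths are in mm, angles in rad, forces in N, time in s.
With the tool pointing down it reaches from about 350 to 975 mm from the base axis. Payload 7.1 kg.
Tool frame: the origin (TCP) lies on the centre line of the jaws, within the pads' length; the fingertips stand 25 mm ahead of it and the grasp point (between the pads) lies 6 mm ahead of it (ctrl.nose_length is the distance from the TCP to the fingertips, in mm); x points along the fingers, y is the direction in which the jaws open and shut, and the axes are right-handed (so a half turn about x gives the same grasp; the last joint's range is limited). The gripper opens to 88 mm and grips with 3 to 60 N. Pads are 20 mm wide; open, the fingers measure 115 mm over their backs; the gripper's body (75 mm by 178 mm) begins 61 mm behind the grasp point.
Start: joints at [1.173, 0.423, 1.63, -0, 1.089, -0.019], TCP at [231.096, 580.689, 247.675] pointing down, gripper open.
Joint ranges: [-3, 3], [-0.9, 2.11], [0.09, 2.58], [-1.31, 4.45], [0.11, 2.69], [-2.54, 2.54]. Speed limits (rad/s): [2.39, 2.39, 3.01, 3.14, 3.14, 3.14].

INTERFACE

Orientations are given as a rotation vector (axis times angle).
In Python, from workcell import ctrl gives the robot as it stands.
- The arm moves only by the tool arm_command, never from a script. Its argument "deltas" is a list of rows, each a list of 4 numbers: the shift along the tool's x, y, z in m, then the turn about the tool's x in rad. In form: [[tx, ty, tz, yaw], ...]. A call has 1 to 10 rows; each row shifts and turns the pose as measured when the row begins, along the tool's axes as they then stand; what a row does not reach is not made up. A row lasts 1/10 s, in which the tool goes at most 50 mm and 8.59 degrees, less where a joint would pass 70% of its speed; a pose out of reach is approached as far as the arm can. A call is refused whole if a number of a shift passes 0.05 or a number of a turn 0.15, either way. A call with a gripper value outside its range is refused whole. "hand" is the finger opening in m, from 0 to 0.0878, set as the call begins (left out, the last holds). The fingers move at their own pace and stop on an object; the grip force is fixed at half the most. Time passes only in rows, so rows that do not move let the fingers close. It gives the time, the measured TCP pose, the force and the opening at its end, in the units of the state.
- ctrl.get_obs(): the state, without advancing time (a new reading comes with each control period).
- ctrl.get_image(name): name is "side" or "top"; returns the picture (480x640x3 uint8, red, green, blue); there is no depth.
- ctrl.get_calibration(name): a dict with "fx", "fy", "cx", "cy" (pixels), "dist" ([k1, k2, p1, p2, k3] as OpenCV has them; the pictures are not rectified), "R" (3x3) and "t" (3): a world point X has camera coordinates R X + t. Camera axes: x right, y down, z forward; pixel columns grow to the right and rows downward; lengths in mm; the calibration is good to about 2 mm. A picture is of the moment at which its call begins. get_calibration takes no time and is no camera call.
- ctrl.close_job(): hands the job in, once; it reports no verdict.
The state is a dict: "t": time; "qpos": joint angles; "qvel": joint speeds; "joint_torque": joint torques, N m; "ee_pos": TCP position; "orientation": TCP orientation; "ft_force": force on the tool from outside, world axes, zero at the start; "moment": the same for the moment, N m; "width": finger opening in mm.
Only numpy, scipy, OpenCV 4.12 (cv2) and the standard library are available. Lean on these libraries where they do the work, as an engineer would, in place of code of your own. Each camera call takes 0.05 s, during which the arm holds its last target.

TASK

The plunger of the small screw press has been left up. Push on the wings of its thumbscrew with the fingertips in repeated sideways strokes, clockwise seen from above, until the plunger is fully home with its flange on the rim of the mould; then take the hand away. Push from one side only: do not grip, pinch or twist the thumbscrew between the fingers, do not shift, tip or lift the press, and leave everything standing round it where it is.

Things in the scene. Friction and masses are not known exactly. Their poses are not given: they have to be found in the camera images.
- press: Grey cast C-frame screw press, about 3.5 kg, loose on the worktop; a push of over about 12 N on the wings can tip or shift it. Origin: on the screw axis, at the underside of the base. z up, +x towards its column. Base plate 12 mm thick, from x = -60 to +80 and y = -62 to +62 mm. An arm carries the screw in a round boss, 32 mm across, top at 89 mm.
- column (a point): Centre of the top of the press's column, 57 mm from the screw axis and 135 mm above the underside. The column is 26 mm deep and 28 mm wide, its face 44 mm from the screw axis: there is no room for fingers between it and the axis; the front and both sides of the wings are free.
- mould (a point): Centre of the mould's rim, on the screw axis, 40 mm above the underside. Steel cup 80 mm across. The plunger above it has a flange 78 mm across that sits on this rim when home and stands up to 17 mm above it.
- screw (a joint): Turn of the thumbscrew, rad: 0 = plunger fully up, grows clockwise seen from above, 8.5 = home on its stop. At value q the line from the screw axis to wing_a points q rad clockwise (seen from above) of the press's +x axis. It sinks 2 mm per rad with the plunger. Turns freely (about 0.03 N m, 1 N at the wings) and stays where it is left.
- screw_top (a point): On the screw axis, at mid-height of the wings: 108 mm above the press's underside when home, 2 mm higher per rad still to go. The flat steel head has two round wings (28 mm discs, 9 mm thick), 80 mm from tip to tip; they reach from 14 mm below to 14 mm above this point.
- wing_a (a point): Centre of one wing, 26 mm from the screw axis, at mid-height of the wing.
- wing_b (a point): Centre of the other wing, opposite wing_a, 26 mm from the screw axis.
- side_1: One flat side of the head (of both wings); origin in the middle of that side on the screw axis, its y axis points out of this side. For clockwise turning seen from above, wing_a is pushed on this side.
- side_2: The opposite flat side of the head; its y axis points into the head. For clockwise turning seen from above, wing_b is pushed on this side. Touching both sides hard at once counts as pinching.
- squat_tin: Squat closed food tin, 86 mm across, 40 mm tall, loose, close to the press. Bystander. Origin: centre of its underside.
- small_weight: Smallest of three brass balance weights with a knob, 24 mm across, 27 mm tall, loose, close to the press. Bystander. Origin: centre of its underside.
- big_weight: Biggest brass balance weight, 37 mm across, 35 mm tall, loose, close to the press. Bystander. Origin: centre of its underside.
- middle_weight: Middle brass balance weight, 29 mm across, 30 mm tall, loose, close to the press. Bystander. Origin: centre of its underside.
- kitchen_timer: Round wind-up kitchen timer, 62 mm across, 45 mm tall, loose, farther off. Bystander. Origin: centre of its underside.
- tape: Roll of tape lying flat, 98 mm across, 25 mm tall, loose, farther off. Bystander. Origin: centre of its underside.

How it is judged (in metres and radians):
At the end, for the whole second after the job is handed in: The thumbscrew is at most 0.2 rad (0.4 mm of plunger travel) short of its stop and at rest; the press stands upright, within 30 mm of where it stood; every bystander is within 20 mm of its start (value of joint screw above 8.3 rad and velocity of joint screw between -0.1 and 0.1 rad/s and distance of press from where it was at the start of the episode below 0.03 m and angle between press's own z axis and vertical below 0.05 rad and linear speed of press below 0.02 m/s and distance of each of squat_tin, small_weight, big_weight, middle_weight, kitchen_timer, tape from where it was at the start of the episode below 0.02 m); the robot touches nothing.
It fails at once if the thumbscrew is pinched: more than 3 N on both of its sides at once (contact force between the fingers and side_1 above 3 N and contact force between the fingers and side_2 above 3 N).
It fails at once if the press is lifted (15 mm), tipped (0.2 rad) or shifted by more than 30 mm (height (world z) of press above 0.015 m or angle between press's own z axis and vertical above 0.2 rad or distance of press from where it was at the start of the episode above 0.03 m).
It fails at once if a thing standing round the press is moved by more than 20 mm (distance of any of squat_tin, small_weight, big_weight, middle_weight, kitchen_timer, tape from where it was at the start of the episode above 0.02 m).
It also fails if it takes over 54 s, if anything falls off the work surface, if the arm or the gripper's body presses on something with over 40 N, if the wrist force passes 120 N, or if a joint passes its speed limit or range.

## Working session

There is one attempt and no reset: what is moved stays moved. The work goes in short steps, Python scripts to look and compute and a tool call to move; the robot and the scene stay as the last step left them, time stands still between calls to the robot, and variables do not carry over. Pictures are saved under pics/ and viewed, and the job is handed in when it is done.

Besides the shell and the picture viewer there is one more tool, called after "Emit:" in YAML: its name, and indented under it one key for each argument. arm_command: Moves the arm, as the interface text tells. Its arguments: {"type":"object","properties":{"deltas":{"type":"array","items":{"type":"array","items":{"type":"number"}}},"hand":{"type":"number"}},"required":["deltas"]}

```bash
mkdir -p pics; ls; python3 - <<'E'
from workcell import ctrl
import cv2,json
for n in("side","top"):
    im=ctrl.get_image(n); cv2.imwrite(f"pics/{n}0.png",im[:,:,::-1])
    print(n,{k:(v.tolist() if hasattr(v,'tolist') else v) for k,v in ctrl.get_calibration(n).items()})
print(ctrl.get_obs())
E
```

```text
pics
side {'fx': 580.6456972241355, 'fy': 580.6456972241355, 'cx': 313.85149274350096, 'cy': 242.54723713031058, 'dist': [-0.12143941526289175, 0.0, 0.0, 0.0, 0.0], 'R': [[0.8672266814241488, -0.4977168329857999, 0.013994184100671775], [-0.2506507178735777, -0.46067602600048047, -0.8514410236169413], [0.4302233148674284, 0.7348847210488121, -0.5242636227257158]], 't': [-633.2410062126404, 119.02222645658043, 955.7070250488476]}
top {'fx': 462.4167073456407, 'fy': 462.4167073456407, 'cx': 322.8851153812137, 'cy': 239.26985802930227, 'dist': [0.032699456471852184, 0.0, 0.0, 0.0, 0.0], 'R': [[-0.0185153975486063, -0.9997354778500598, -0.013643840424508296], [-0.9968438060882004, 0.01951205003972415, -0.07695262287172124], [0.07719848649557269, 0.012175969413548964, -0.9969413921849334]], 't': [-236.9935856975, 575.9813123901654, 1020.1484288855648]}
{'t': 0.1, 'qpos': array([ 1.17300575e+00,  4.23761090e-01,  1.63060124e+00, -1.20235088e-05,
        1.08863813e+00, -1.89896350e-02]), 'qvel': array([-0.00048488, -0.00152144, -0.00242514,  0.00033503, -0.0016019 ,
        0.00093739]), 'joint_torque': array([-9.42306215e-04, -5.45611954e+01, -2.74322069e+01,  6.44204859e-02,
        1.87440118e-02, -3.75275056e-05]), 'ee_pos': array([230.91785093, 580.26529536, 246.98634757]), 'orientation': array([ 0.29610582,  1.55057093, -0.29828356]), 'ft_force': array([-0.01988545,  0.57372378,  0.52056633]), 'moment': array([0.00659961, 0.00214634, 0.00768646]), 'width': 87.65544121194804}
```

View pics/side0.png

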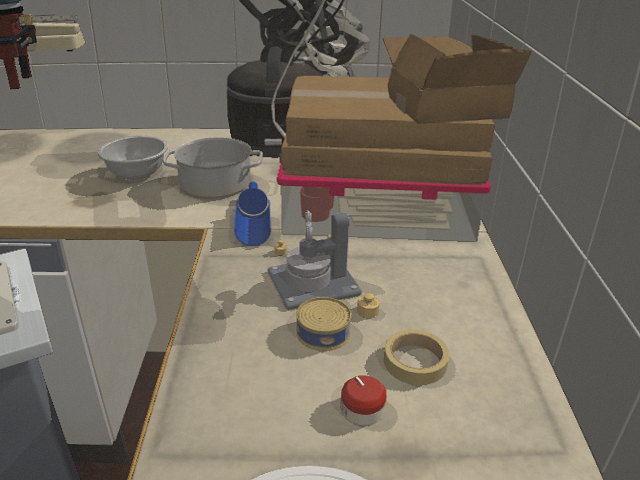

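View pics/top0.png

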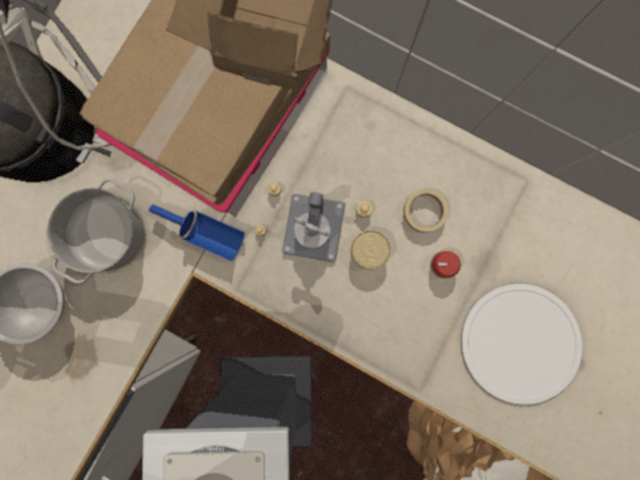

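The side view shows the press at about (315,255), with the tin at (323,320), the weights at (281,248) and (368,305), and the boxes behind it. In the top view the press is at (313,228), with its column towards the top of the image (+x). I'll zoom in next.

```bash
python3 - <<'E'
import cv2
a=cv2.imread("pics/side0.png")[170:350,230:410]; cv2.imwrite("pics/side0z.png",cv2.resize(a,(600,600),interpolation=cv2.INTER_CUBIC)) 
a=cv2.imread("pics/top0.png")[160:280,240:400]; cv2.imwrite("pics/top0z.png",cv2.resize(a,(800,600),interpolation=cv2.INTER_CUBIC))
E
```

```text
(no output)
```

View pics/side0z.png

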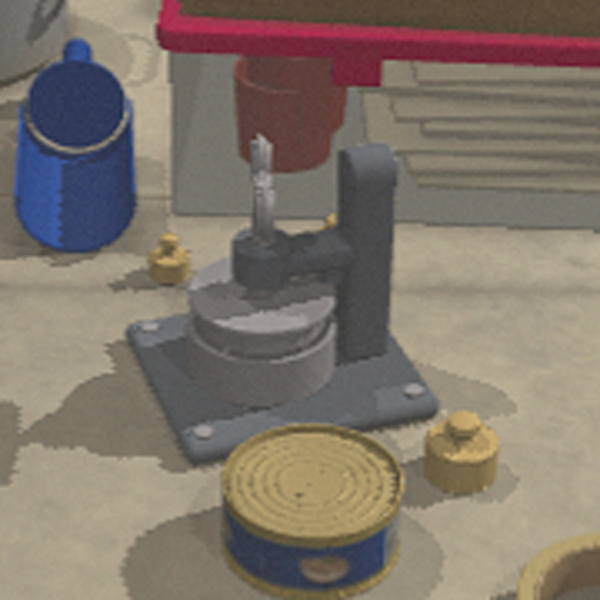

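View pics/top0z.png

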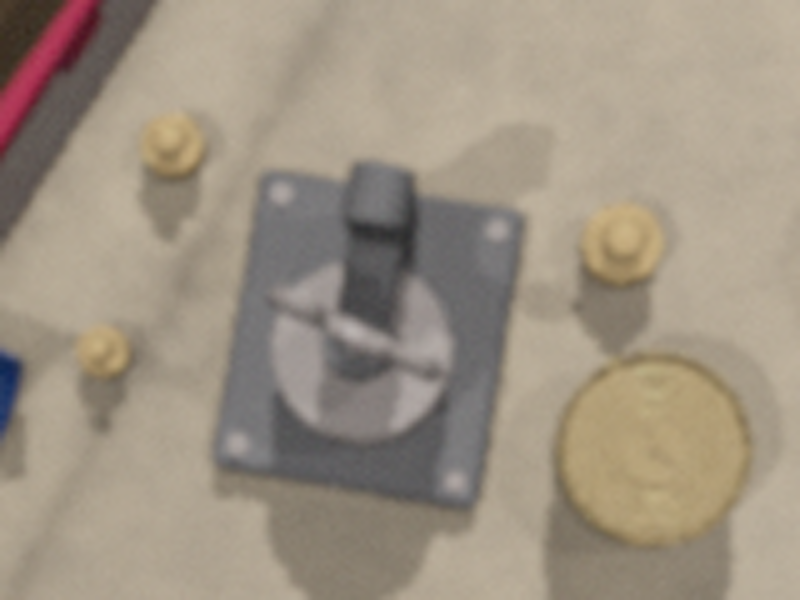

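```bash
cat > h.py <<'E'
import numpy as np,cv2
from workcell import ctrl
def ray(n,uv):
    c=ctrl.get_calibration(n);K=np.array([[c['fx'],0,c['cx']],[0,c['fy'],c['cy']],[0,0,1]])
    p=cv2.undistortPoints(np.array(uv,float).reshape(-1,1,2),K,np.array(c['dist']))[:,0]
    R=np.array(c['R']);t=np.array(c['t']);d=np.c_[p,np.ones(len(p))]@R
    return -R.T@t,d
def onz(n,uv,z):
    o,d=ray(n,uv);z=np.broadcast_to(z,len(d));return o+d*((z-o[2])/d[:,2])[:,None]
def proj(n,X):
    c=ctrl.get_calibration(n);K=np.array([[c['fx'],0,c['cx']],[0,c['fy'],c['cy']],[0,0,1]])
    return cv2.projectPoints(np.array(X,float).reshape(-1,1,3),cv2.Rodrigues(np.array(c['R']))[0],np.array(c['t']),K,np.array(c['dist']))[0][:,0]
def tz(p): return [240+(p[0]+.5)/5-.5,160+(p[1]+.5)/5-.5]
def sz(p): return [230+(p[0]+.5)*.3-.5,170+(p[1]+.5)*.3-.5]
E
python3 - <<'E'
from h import *
np.set_printoptions(precision=1,suppress=True)
C=onz("top",[tz(p) for p in[(266,176),(522,212),(475,504),(218,466)]],12);print(C)
# press: x from -60..80
back=(C[0]+C[1])/2;front=(C[2]+C[3])/2
ax=back-front;yaw=np.arctan2(ax[1],ax[0]);print("yaw",yaw,np.linalg.norm(ax),np.linalg.norm(C[0]-C[1]))
lat=(C[0]+C[3]-C[1]-C[2])/2; print("yaw2",np.arctan2(-lat[0],lat[1]))
e=np.array([np.cos(yaw),np.sin(yaw),0]);o=C.mean(0)-10*e;print("axis",o)
for z in(108,118,125):
    W=onz("top",[tz(p) for p in[(270,296),(440,374)]],z);print(z,W,W.mean(0),np.linalg.norm(W[0]-W[1]))
print("col top",onz("top",[tz((382,195))],135),o+57*e)
for z in(108,115,120,125,130): print(z,[((p-np.array([230,170]))/.3).round() for p in proj("side",[[o[0],o[1],z+14],[o[0],o[1],z-14],[o[0],o[1],89]])])
# things
print(onz("top",[tz((652,450)),tz((625,240)),tz((103,350)),tz((172,142))],[40,35,27,30]))
for k in range(4):
    pass
E
```

```text
[[ 675.4 -180.9   12. ]
 [ 656.3 -297.6   12. ]
 [ 523.6 -273.4   12. ]
 [ 543.  -157.3   12. ]]
yaw -0.17817178426684407 134.6643306642141 118.20165109051501
yaw2 -0.1637170177856893
axis [ 589.8 -225.5   12. ]
108 [[ 608.3 -189.2  108. ]
 [ 574.5 -258.9  108. ]] [ 591.4 -224.   108. ] 77.47500028239575
118 [[ 607.  -189.9  118. ]
 [ 573.6 -258.9  118. ]] [ 590.3 -224.4  118. ] 76.65957521794854
125 [[ 606.2 -190.5  125. ]
 [ 573.  -258.9  125. ]] [ 589.6 -224.7  125. ] 76.08877767283536
col top [[ 645. -237.  135.]] [ 645.9 -235.6   12. ]
108 [array([264., 185.]), array([263., 232.]), array([263., 240.])]
115 [array([264., 173.]), array([264., 221.]), array([263., 240.])]
120 [array([264., 164.]), array([264., 212.]), array([263., 240.])]
125 [array([264., 156.]), array([264., 204.]), array([263., 240.])]
130 [array([264., 147.]), array([264., 195.]), array([263., 240.])]
[[ 545.  -351.4   40. ]
 [ 639.2 -342.3   35. ]
 [ 595.4 -107.8   27. ]
 [ 688.5 -140.1   30. ]]
```

```bash
python3 - <<'E'
from h import *
o=np.array([590,-225]);u=np.array([33.4,69.]);u/=np.linalg.norm(u)
for q in(1.85,4.99,8.13):
    z=108+2*(8.5-q);P=[[*(o+s*26*u),z+14] for s in(1,-1)]
    print(q,z,((proj("side",P)-[230,170])/.3).round())
    # flange front left edge: underside and rim ellipse lowest pts
    f=lambda r,z:((max(proj("side",[[o[0]+r*np.cos(a),o[1]+r*np.sin(a),z] for a in np.linspace(0,6.28,90)]),key=lambda p:p[1])-[230,170])/.3).round()
    print("rim",f(40,40),"flange bottom",f(39,40+2*(8.5-q)))
a=cv2.imread("pics/side0.png")[200:300,260:340+20]; cv2.imwrite("pics/side0y.png",cv2.resize(a,(600,600),interpolation=cv2.INTER_CUBIC))
E
```

```text
1.85 121.3 [[261. 137.]
 [268. 187.]]
rim [265. 363.] flange bottom [265. 340.]
4.99 115.02 [[261. 147.]
 [267. 198.]]
rim [265. 363.] flange bottom [265. 350.]
8.13 108.74 [[261. 158.]
 [267. 209.]]
rim [265. 363.] flange bottom [265. 360.]
```

View pics/side0y.png

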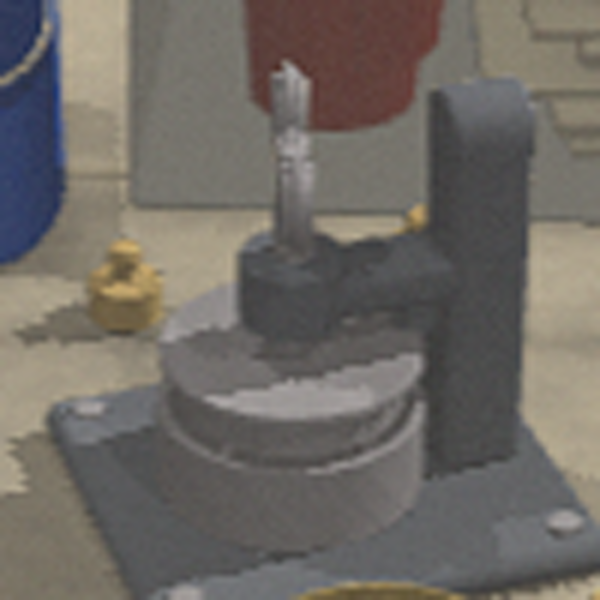

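```bash
cat >> h.py <<'E'
from scipy.spatial.transform import Rotation as Ro
A=np.array([590.,-225.]);PY=-0.17
def st():
    o=ctrl.get_obs();M=Ro.from_rotvec(o['orientation']).as_matrix();p=np.array(o['ee_pos'])
    phi=np.arctan2(M[1,1],M[0,1]);d=p[:2]-A
    print("t %.2f pos %s q1 %.2f q6 %.2f phi(y) %.3f  w %.0f F %s"%(o['t'],p.round(1),o['qpos'][0],o['qpos'][5],phi,o['width'],np.round(o['ft_force'],1)))
    print("polar r %.1f ang(press) %.1f deg"%(np.hypot(*d),np.degrees(np.arctan2(d[1],d[0])-PY)%360-360))
    print("tilt x",M[:,0].round(3)); return p,M,o
def go(p,M,tgt,phit=None):
    print("toolshift",(M.T@(np.array(tgt)-p)).round(1)); 
E
python3 - <<'E'
from h import *
np.set_printoptions(suppress=True)
p,M,o=st();print(M.round(3))
# wing_a now world angle
th=np.arctan2(-69,-33.4);e=np.array([np.cos(th),np.sin(th)]);tr=np.array([-e[1],e[0]])
T=A+28*e+22*tr;print("wing ang",th,"start",T)
for z in(247,): go(p,M,[*T,z])
print(onz("top",[[220,205],[325,65]],150),onz("top",[[220,205],[325,65]],80))
E
```

```text
t 0.10 pos [230.9 580.3 247. ] q1 1.17 q6 -0.02 phi(y) 1.192  w 88 F [-0.   0.6  0.5]
polar r 881.7 ang(press) -236.2 deg
tilt x [-0.001 -0.001 -1.   ]
[[-0.001  0.37   0.929]
 [-0.001  0.929 -0.37 ]
 [-1.    -0.001 -0.   ]]
wing ang -2.021609168025886 start [ 597.60252673 -259.78795176]
toolshift [   0.9 -644.9  651.3]
[[ 633.508398    -46.68787971  150.        ]
 [ 914.12943328 -260.30485369  150.        ]] [[ 644.49164703  -30.19971105   80.        ]
 [ 946.74365233 -260.28281471   80.        ]]
```

Emit:
arm_command:
  deltas:
    - [0, -0.035, 0.028, 0]
    - [0, -0.035, 0.028, 0]
    - [0, -0.035, 0.028, 0]
    - [0, -0.035, 0.028, 0]
    - [0, -0.035, 0.028, 0]
    - [0, -0.035, 0.028, 0]
    - [0, -0.035, 0.028, 0]
    - [0, -0.035, 0.028, 0]
    - [0, -0.035, 0.028, 0]
    - [0, -0.035, 0.028, 0]
  hand: 0

```text
t: 1.1
ee_pos: [363.2, 140.4, 244.5]
orientation: [0.288, 1.552, -0.291]
ft_force: [1.1, 0.1, 0.4]
width: 11.4
```

```bash
python3 - <<'E'
from h import *
p,M,o=st();go(p,M,[450,-150,247])
E
```

```text
t 1.10 pos [363.2 140.4 244.5] q1 0.34 q6 -0.86 phi(y) 1.202  w 11 F [1.1 0.1 0.4]
polar r 430.1 ang(press) -228.4 deg
tilt x [-0.001 -0.002 -1.   ]
toolshift [  -2.  -239.6  185.6]
```

Emit:
arm_command:
  deltas:
    - [0, -0.038, 0.03, 0]
    - [0, -0.038, 0.03, 0]
    - [0, -0.038, 0.03, 0]
    - [0, -0.038, 0.03, 0]
    - [0, -0.038, 0.03, 0]
    - [0, -0.038, 0.03, 0]
    - [0, 0, 0, 0]

```text
t: 1.8
ee_pos: [450.3, -152.3, 245.4]
orientation: [0.291, 1.548, -0.295]
ft_force: [0.1, 0.6, 0.7]
width: 0.4
```

```bash
python3 - <<'E'
from h import *
p,M,o=st();go(p,M,[597.6,-259.8,200])
E
```

```text
t 1.80 pos [ 450.3 -152.3  245.4] q1 -0.35 q6 -1.55 phi(y) 1.197  w 0 F [0.1 0.6 0.7]
polar r 157.5 ang(press) -197.7 deg
tilt x [ 0.002 -0.003 -1.   ]
toolshift [ 46.  -46.2 176.2]
```

Emit:
arm_command:
  deltas:
    - [0, -0.009, 0.035, 0]
    - [0, -0.009, 0.035, 0]
    - [0.01, -0.009, 0.035, 0]
    - [0.018, -0.009, 0.035, 0]
    - [0.018, -0.009, 0.035, 0]
    - [0, 0, 0, 0.08]
    - [0, 0, 0, 0]

```text
t: 2.5
ee_pos: [598.3, -259.1, 193.8]
orientation: [0.36, 1.546, -0.359]
ft_force: [-0.1, 0.1, -0.0]
width: 0.7
```

```bash
python3 - <<'E'
from h import *
p,M,o=st();go(p,M,[597.6,-259.8,129])
im=ctrl.get_image("top");cv2.imwrite("pics/t1.png",cv2.resize(im[140:290,220:420,::-1],(800,600)))
im=ctrl.get_image("side");cv2.imwrite("pics/s1.png",cv2.resize(im[120:330,210:420,::-1],(600,600)))
E
```

```text
t 2.50 pos [ 598.3 -259.1  193.8] q1 -0.43 q6 -1.54 phi(y) 1.112  w 1 F [-0.1  0.1 -0. ]
polar r 35.1 ang(press) -66.5 deg
tilt x [-0.005  0.002 -1.   ]
toolshift [64.8 -0.9 -0. ]
```

View pics/t1.png

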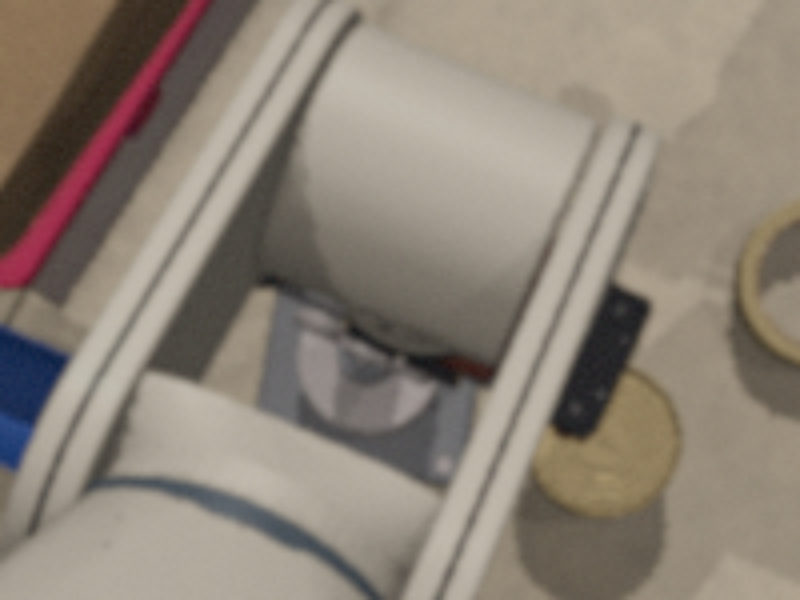

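View pics/s1.png

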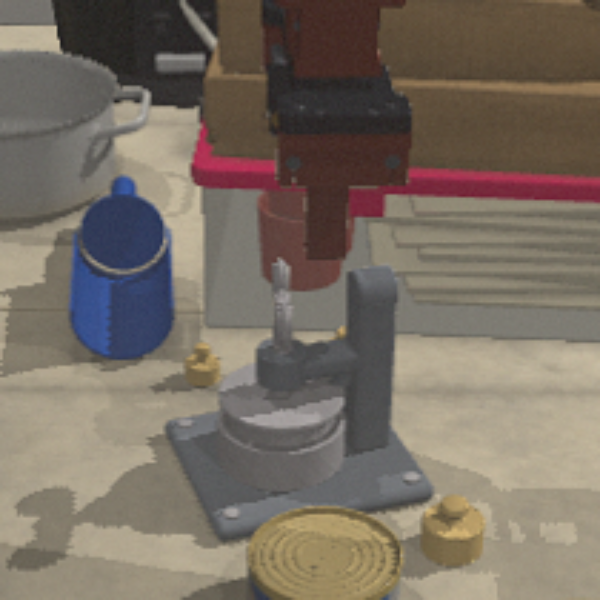

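The side view shows the closed fingers (325,220) above and to the right of the wings (282,300). They are clear of both the column (372,300) and the head, so I'll descend.

Emit:
arm_command:
  deltas:
    - [0.013, 0, 0.0, 0]
    - [0.013, 0, 0, 0]
    - [0.013, 0, 0, 0]
    - [0.012, 0, 0, 0]
    - [0.012, 0, 0, 0]
    - [0, 0, 0, 0]

```text
t: 3.2
ee_pos: [595.8, -256.5, 127.0]
orientation: [0.354, 1.547, -0.353]
ft_force: [-0.1, -0.0, 0.3]
width: 0.1
```

```bash
python3 - <<'E'
from h import *
p,M,o=st();go(p,M,[597.6,-259.8,129])
im=ctrl.get_image("side");cv2.imwrite("pics/s2.png",cv2.resize(im[170:290,250:370,::-1],(600,600)))
E
```

```text
t 3.20 pos [ 595.8 -256.5  127. ] q1 -0.42 q6 -1.54 phi(y) 1.121  w 0 F [-0.1 -0.   0.3]
polar r 32.0 ang(press) -69.8 deg
tilt x [-0.005  0.002 -1.   ]
toolshift [-2.  -2.2  3. ]
```

View pics/s2.png

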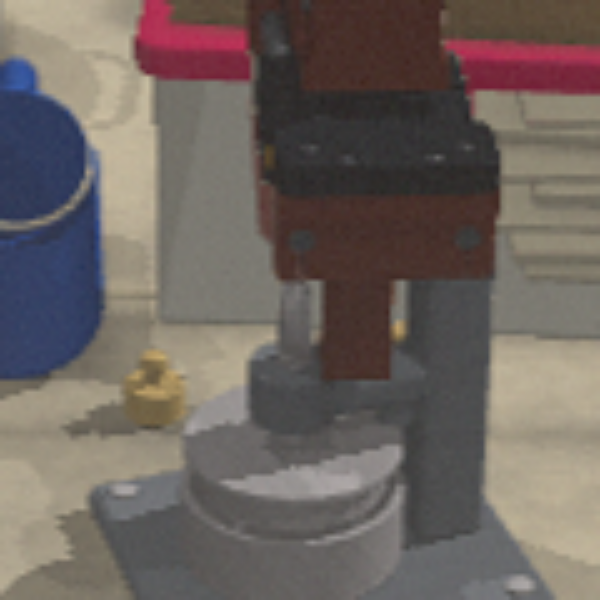

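The fingertip at (355,375) is beside the wing at (300,320), clear of the boss and the column. I'll start the first stroke.

Emit:
arm_command:
  deltas:
    - [-0.002, -0.001, -0.002, 0]
    - [0, -0.001, -0.002, 0]
    - [0, -0.0011, -0.0023, 0.08]
    - [0, -0.0011, -0.0023, 0.08]
    - [0, -0.0011, -0.0023, 0.08]
    - [0, -0.0011, -0.0023, 0.08]
    - [0, -0.0011, -0.0023, 0.08]

```text
t: 3.95
ee_pos: [581.4, -256.8, 134.5]
orientation: [0.674, 1.457, -0.675]
ft_force: [0.3, -1.1, -0.7]
width: 0.4
```

```bash
cat >> h.py <<'E'
def wf(p,M):  # axis in tool frame; radial = y, trailing = -z ; ideal 28,-14.5
    c=M.T@(np.array([*A,p[2]])-p);print("axis in tool y %.1f z %.1f (ideal 28,-14.5)"%(c[1],c[2]))
    phi=np.arctan2(M[1,1],M[0,1]); print("wing parallel to y would be at press ang %.0f deg"%(np.degrees(phi+np.pi-PY)%360-360))
E
python3 - <<'E'
from h import *
p,M,o=st();wf(p,M)
E
```

```text
t 3.95 pos [ 581.4 -256.8  134.5] q1 -0.43 q6 -1.14 phi(y) 0.706  w 0 F [ 0.3 -1.1 -0.7]
polar r 32.9 ang(press) -95.5 deg
tilt x [ 0.005 -0.003 -1.   ]
axis in tool y 27.2 z -18.6 (ideal 28,-14.5)
wing parallel to y would be at press ang -130 deg
```

Emit:
arm_command:
  deltas:
    - [0.001, -0.0012, -0.0035, 0.08]
    - [0.001, -0.0012, -0.003, 0.08]
    - [0.001, -0.0012, -0.003, 0.08]
    - [0.001, -0.0012, -0.0025, 0.08]
    - [0.001, -0.0012, -0.0025, 0.08]
    - [0, -0.0012, -0.0025, 0.08]

```text
t: 4.55
ee_pos: [568.0, -248.3, 134.7]
orientation: [1.055, 1.282, -1.053]
ft_force: [-0.9, -1.0, -0.2]
width: 0.7
```

```bash
python3 - <<'E'
from h import *
p,M,o=st();wf(p,M)
im=ctrl.get_image("side");cv2.imwrite("pics/s3.png",cv2.resize(im[170:290,250:370,::-1],(600,600)))
im=ctrl.get_image("top");cv2.imwrite("pics/t3.png",cv2.resize(im[160:280,240:400,::-1],(800,600)))
E
```

```text
t 4.55 pos [ 568.  -248.3  134.7] q1 -0.43 q6 -0.63 phi(y) 0.205  w 1 F [-0.9 -1.  -0.2]
polar r 32.1 ang(press) -123.7 deg
tilt x [ 0.014 -0.009 -1.   ]
axis in tool y 26.3 z -18.3 (ideal 28,-14.5)
wing parallel to y would be at press ang -159 deg
```

View pics/s3.png

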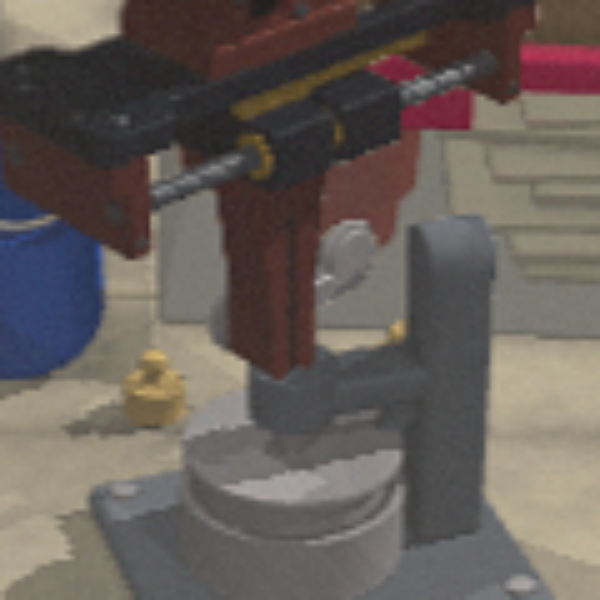

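View pics/t3.png

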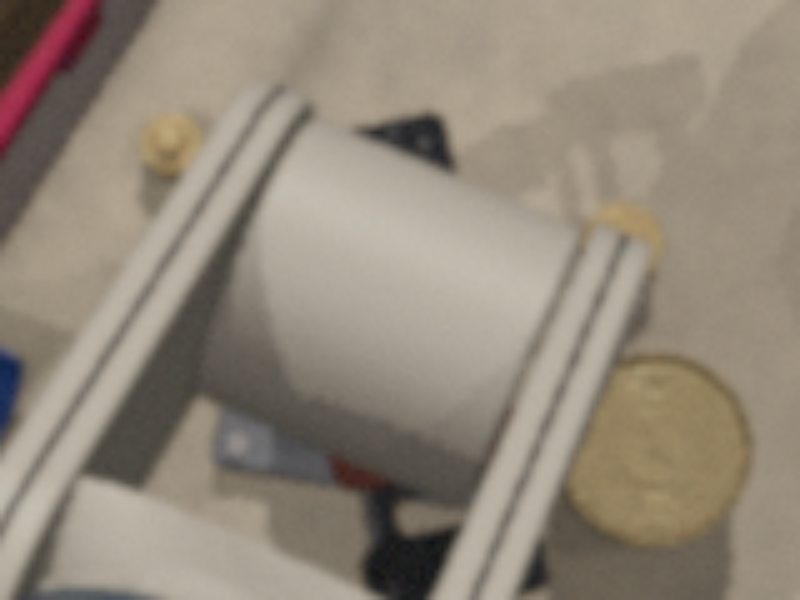

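The side view shows the head turned with its face visible: the free wing is at (345,255), and the fingers press the near wing from behind. The press and the small weight (153,390) haven't moved. I'll continue the stroke.

Emit:
arm_command:
  deltas:
    - [0.001, -0.0016, -0.003, 0.1]
    - [0.001, -0.0016, -0.003, 0.1]
    - [0.001, -0.0016, -0.003, 0.1]
    - [0.001, -0.0016, -0.003, 0.1]
    - [0.001, -0.0016, -0.003, 0.1]
    - [0.001, -0.0016, -0.003, 0.1]
    - [0.001, -0.0016, -0.003, 0.1]
    - [0.001, -0.0016, -0.003, 0.1]

```text
t: 5.45
ee_pos: [560.4, -225.6, 130.9]
orientation: [1.642, 0.838, -1.621]
ft_force: [-0.6, -0.6, 0.2]
width: 0.3
```

```bash
python3 - <<'E'
from h import *
p,M,o=st();wf(p,M)
E
```

```text
t 5.45 pos [ 560.4 -225.6  130.9] q1 -0.40 q6 0.21 phi(y) -0.602  w 0 F [-0.6 -0.6  0.2]
polar r 29.6 ang(press) -169.0 deg
tilt x [ 0.02  -0.014 -1.   ]
axis in tool y 24.0 z -17.3 (ideal 28,-14.5)
wing parallel to y would be at press ang -205 deg
```

Emit:
arm_command:
  deltas:
    - [0.0006, -0.0022, -0.003, 0.1]
    - [0.0006, -0.0022, -0.003, 0.1]
    - [0.0006, -0.0022, -0.003, 0.1]
    - [0.0006, -0.0022, -0.003, 0.1]
    - [0.0006, -0.0019, -0.003, 0.1]
    - [0.0006, -0.0019, -0.003, 0.1]
    - [0.0006, -0.0017, -0.003, 0.1]
    - [0.0006, -0.0017, -0.003, 0.1]

```text
t: 6.25
ee_pos: [571.2, -201.2, 129.3]
orientation: [2.155, 0.145, -2.108]
ft_force: [-1.0, -0.7, 0.8]
width: 0.3
```

```bash
python3 - <<'E'
from h import *
p,M,o=st();wf(p,M)
im=ctrl.get_image("side");cv2.imwrite("pics/s4.png",cv2.resize(im[170:290,250:370,::-1],(600,600)))
E
```

```text
t 6.25 pos [ 571.2 -201.2  129.3] q1 -0.35 q6 1.07 phi(y) -1.416  w 0 F [-1.  -0.7  0.8]
polar r 30.3 ang(press) -222.0 deg
tilt x [ 0.023 -0.017 -1.   ]
axis in tool y 26.4 z -14.9 (ideal 28,-14.5)
wing parallel to y would be at press ang -251 deg
```

View pics/s4.png

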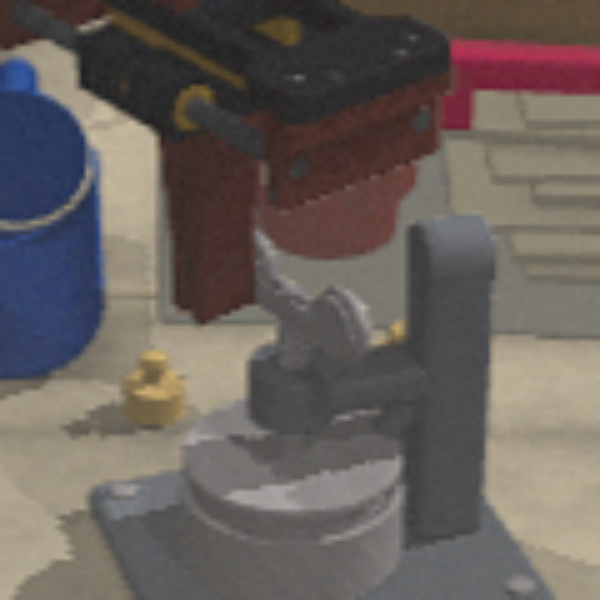

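Emit:
arm_command:
  deltas:
    - [0, -0.0018, -0.003, 0.1]
    - [0, -0.0018, -0.003, 0.1]
    - [0, -0.0018, -0.003, 0.1]
    - [0, -0.0018, -0.003, 0.1]
    - [0, -0.0016, -0.003, 0.1]
    - [0, -0.0016, -0.003, 0.1]

```text
t: 6.9
ee_pos: [587.7, -192.5, 130.0]
orientation: [-1.999, 0.462, 1.956]
ft_force: [-1.2, -0.3, -1.3]
width: 0.3
```

```bash
python3 - <<'E'
from h import *
p,M,o=st();wf(p,M)
E
```

```text
t 6.90 pos [ 587.7 -192.5  130. ] q1 -0.33 q6 1.70 phi(y) -2.019  w 0 F [-1.2 -0.3 -1.3]
polar r 32.6 ang(press) -256.3 deg
tilt x [ 0.018 -0.016 -1.   ]
axis in tool y 28.3 z -16.1 (ideal 28,-14.5)
wing parallel to y would be at press ang -286 deg
```

Emit:
arm_command:
  deltas:
    - [0, -0.0014, -0.003, 0.1]
    - [0, -0.0014, -0.003, 0.1]
    - [0, -0.0014, -0.003, 0.1]
    - [0, 0, 0.008, 0]
    - [0, 0, 0.008, 0]
    - [-0.02, 0, 0.0, 0]
    - [-0.025, 0, 0, 0]
    - [-0.025, 0, 0, 0]
    - [0, 0, 0, 0]

```text
t: 7.8
ee_pos: [580.3, -178.7, 201.8]
orientation: [-1.821, 0.69, 1.785]
ft_force: [-0.1, -0.8, 0.7]
width: 0.6
```

```bash
python3 - <<'E'
from h import *
p,M,o=st();wf(p,M)
im=ctrl.get_image("side");cv2.imwrite("pics/s5.png",cv2.resize(im[170:290,250:370,::-1],(600,600)))
im=ctrl.get_image("top");cv2.imwrite("pics/t5.png",cv2.resize(im[160:280,240:400,::-1],(800,600)))
E
```

```text
t 7.80 pos [ 580.3 -178.7  201.8] q1 -0.31 q6 1.99 phi(y) -2.295  w 1 F [-0.1 -0.8  0.7]
polar r 47.3 ang(press) -248.4 deg
tilt x [ 0.015 -0.014 -1.   ]
axis in tool y 28.3 z -38.0 (ideal 28,-14.5)
wing parallel to y would be at press ang -302 deg
```

View pics/s5.png

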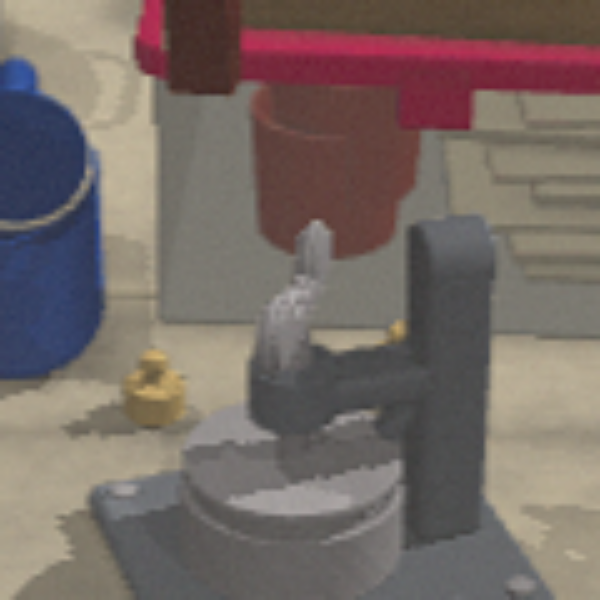

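View pics/t5.png

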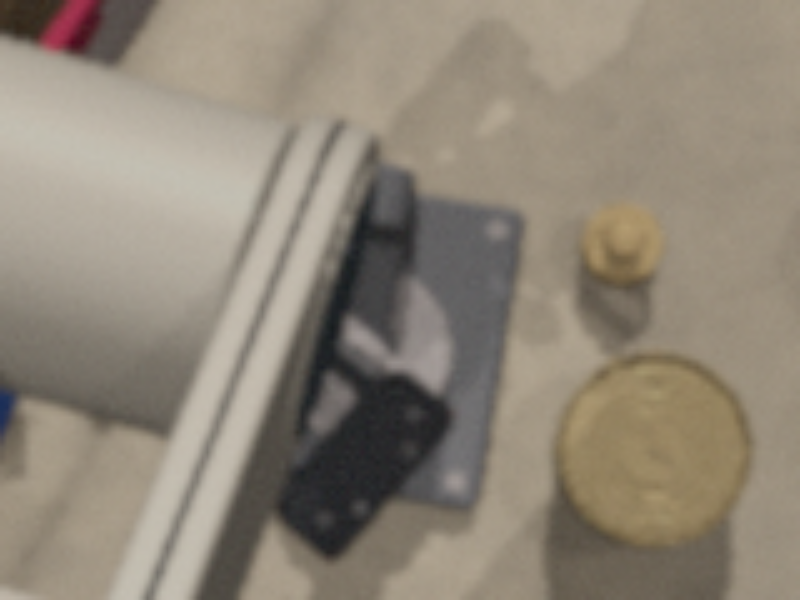

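The side view shows the wings now pointing front-right to back-left, the plunger lower, and the press unmoved. In the top view the head's visible half runs from (345,325) to (395,365), which puts q at about 5.27. I'll go over to the other wing, unwinding the yaw on the way.

Emit:
arm_command:
  deltas:
    - [0, 0.019, -0.021, 0]
    - [0, 0.019, -0.021, 0]
    - [0, 0.019, -0.021, 0]
    - [0, 0, 0, -0.15]
    - [0, 0, 0, -0.15]
    - [0, 0, 0, -0.15]
    - [0, 0, 0, -0.15]
    - [0, 0, 0, -0.15]
    - [0, 0, 0, -0.15]
    - [0, 0, 0, -0.15]

```text
t: 8.9
ee_pos: [578.5, -261.2, 181.6]
orientation: [2.024, 0.349, -2.049]
ft_force: [1.2, -0.9, 0.5]
width: 0.7
```

Emit:
arm_command:
  deltas:
    - [0, 0, 0, -0.15]
    - [0, 0, 0, -0.15]
    - [0, 0, 0, -0.15]
    - [0, 0, 0, -0.15]
    - [0, 0, 0, -0.15]
    - [0, 0, 0, -0.15]
    - [0, 0, 0, -0.15]
    - [0, 0, 0, -0.15]
    - [0, 0, 0, -0.15]
    - [0, 0, 0, -0.15]

```text
t: 9.9
ee_pos: [567.4, -255.5, 161.9]
orientation: [1.002, 1.36, -1.026]
ft_force: [-0.2, -1.1, -0.4]
width: 0.5
```

```bash
python3 - <<'E'
from h import *
p,M,o=st();wf(p,M);go(p,M,[589.3,-261.9,126])
E
```

```text
t 9.90 pos [ 567.4 -255.5  161.9] q1 -0.44 q6 -0.70 phi(y) 0.269  w 0 F [-0.2 -1.1 -0.4]
polar r 38.0 ang(press) -116.9 deg
tilt x [-0.036  0.01  -0.999]
axis in tool y 29.9 z -23.4 (ideal 28,-14.5)
wing parallel to y would be at press ang -155 deg
toolshift [35.1 20.6 12.7]
```

Emit:
arm_command:
  deltas:
    - [-0.02, 0, 0, 0]
    - [-0.01, 0, 0, 0]
    - [-0.002, 0, 0, -0.12]
    - [-0.002, 0, 0, -0.12]
    - [-0.002, 0, 0, -0.12]
    - [-0.002, 0, 0, -0.12]
    - [0, 0, 0, -0.1]
    - [0, 0, 0, 0]

```text
t: 10.7
ee_pos: [562.8, -252.7, 190.3]
orientation: [0.541, 1.556, -0.544]
ft_force: [-0.4, -0.1, -0.1]
width: 0.3
```

```bash
python3 - <<'E'
from h import *
p,M,o=st();wf(p,M);go(p,M,[589.3,-261.9,126])
E
```

```text
t 10.70 pos [ 562.8 -252.7  190.3] q1 -0.44 q6 -1.32 phi(y) 0.883  w 0 F [-0.4 -0.1 -0.1]
polar r 38.8 ang(press) -124.8 deg
tilt x [-0.051  0.016 -0.999]
axis in tool y 38.7 z 3.4 (ideal 28,-14.5)
wing parallel to y would be at press ang -120 deg
toolshift [62.7 11.  29.5]
```

Emit:
arm_command:
  deltas:
    - [0, 0.0055, 0.015, 0]
    - [0, 0.0055, 0.015, 0]
    - [0, 0, 0, 0]
    - [0.012, 0, 0, 0]

```text
t: 11.1
ee_pos: [591.6, -262.7, 174.5]
orientation: [0.549, 1.557, -0.552]
ft_force: [-0.2, 0.4, -0.8]
width: 0.6
```

```bash
python3 - <<'E'
from h import *
p,M,o=st();wf(p,M);go(p,M,[589.3,-261.9,126])
im=ctrl.get_image("side");cv2.imwrite("pics/s6.png",cv2.resize(im[170:290,250:370,::-1],(600,600)))
E
```

```text
t 11.10 pos [ 591.6 -262.7  174.5] q1 -0.43 q6 -1.30 phi(y) 0.874  w 1 F [-0.2  0.4 -0.8]
polar r 37.8 ang(press) -77.8 deg
tilt x [-0.052  0.017 -0.998]
axis in tool y 27.9 z -25.5 (ideal 28,-14.5)
wing parallel to y would be at press ang -120 deg
toolshift [48.6  0.1  0.1]
```

View pics/s6.png

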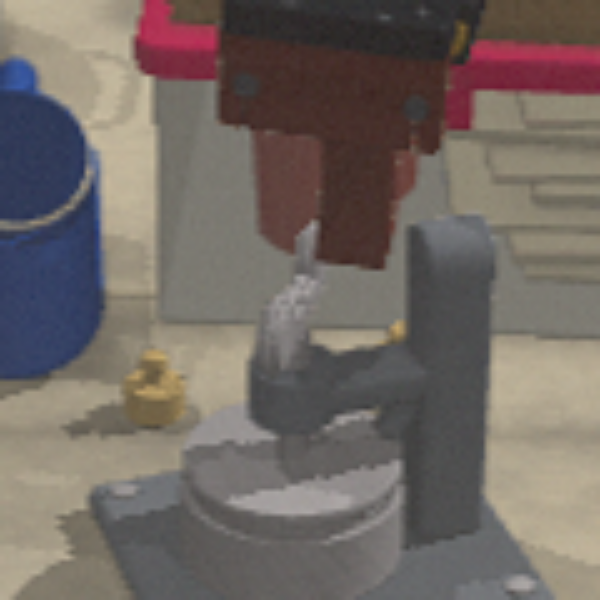

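The fingers at (355,250) are behind the near wing on the column side, with clearance all round. I'll descend.

Emit:
arm_command:
  deltas:
    - [0.01, 0, 0, 0]
    - [0.01, 0, 0.0, 0]
    - [0.01, 0, 0, 0]
    - [0.01, 0, 0, 0]
    - [0, 0, 0, 0]

```text
t: 11.65
ee_pos: [583.7, -259.6, 125.2]
orientation: [0.551, 1.567, -0.553]
ft_force: [-0.5, 0.1, -0.5]
width: 0.5
```

```bash
python3 - <<'E'
from h import *
p,M,o=st();wf(p,M);go(p,M,[589.3,-261.9,126])
E
```

```text
t 11.65 pos [ 583.7 -259.6  125.2] q1 -0.43 q6 -1.30 phi(y) 0.872  w 1 F [-0.5  0.1 -0.5]
polar r 35.2 ang(press) -90.7 deg
tilt x [-0.062  0.022 -0.998]
axis in tool y 30.6 z -17.4 (ideal 28,-14.5)
wing parallel to y would be at press ang -120 deg
toolshift [-1.2  1.9  5.7]
```

Emit:
arm_command:
  deltas:
    - [-0.0005, -0.001, -0.003, 0.05]
    - [0, -0.0014, -0.003, 0.09]
    - [0, -0.0014, -0.003, 0.1]
    - [0, -0.0014, -0.003, 0.1]
    - [0, -0.0014, -0.003, 0.1]
    - [0, -0.0014, -0.003, 0.1]
    - [0, -0.0014, -0.003, 0.1]
    - [0, -0.0014, -0.003, 0.1]

```text
t: 12.45
ee_pos: [563.6, -247.1, 127.8]
orientation: [1.121, 1.313, -1.164]
ft_force: [0.6, -0.4, -0.7]
width: 0.9
```

```bash
python3 - <<'E'
from h import *
p,M,o=st();wf(p,M)
im=ctrl.get_image("side");cv2.imwrite("pics/s7.png",cv2.resize(im[170:290,250:370,::-1],(600,600)))
E
```

```text
t 12.45 pos [ 563.6 -247.1  127.8] q1 -0.43 q6 -0.53 phi(y) 0.103  w 1 F [ 0.6 -0.4 -0.7]
polar r 34.4 ang(press) -130.3 deg
tilt x [-0.058  0.018 -0.998]
axis in tool y 28.5 z -19.3 (ideal 28,-14.5)
wing parallel to y would be at press ang -164 deg
```

View pics/s7.png

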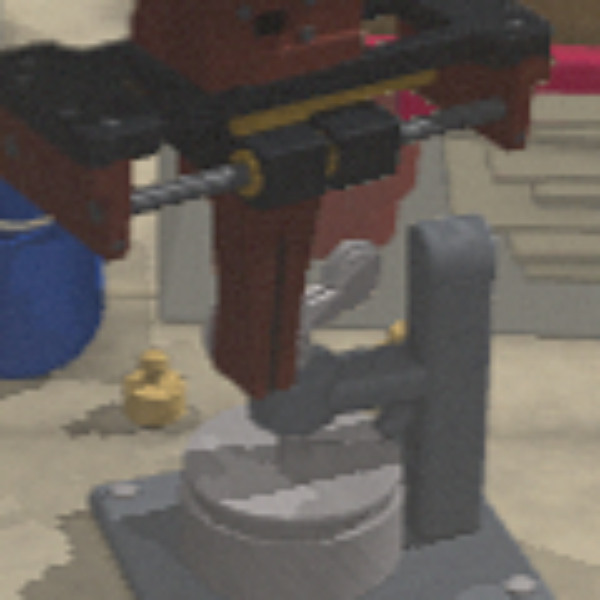

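The head is turning with the finger and everything else is unmoved, so I'll keep going.

Emit:
arm_command:
  deltas:
    - [0.0005, -0.0016, -0.0035, 0.1]
    - [0.0005, -0.0016, -0.0035, 0.1]
    - [0.0005, -0.0016, -0.0033, 0.1]
    - [0.0005, -0.0016, -0.003, 0.1]
    - [0.0005, -0.0016, -0.003, 0.1]
    - [0.0005, -0.0016, -0.003, 0.1]
    - [0.0005, -0.0016, -0.003, 0.1]
    - [0.0005, -0.0016, -0.003, 0.1]

```text
t: 13.3
ee_pos: [557.0, -220.8, 126.2]
orientation: [1.682, 0.821, -1.769]
ft_force: [-1.5, 0.8, 1.0]
width: 0.3
```

```bash
python3 - <<'E'
from h import *
p,M,o=st();wf(p,M)
E
```

```text
t 13.30 pos [ 557.  -220.8  126.2] q1 -0.39 q6 0.33 phi(y) -0.718  w 0 F [-1.5  0.8  1. ]
polar r 33.3 ang(press) -177.5 deg
tilt x [-0.057  0.016 -0.998]
axis in tool y 27.6 z -18.5 (ideal 28,-14.5)
wing parallel to y would be at press ang -211 deg
```

Emit:
arm_command:
  deltas:
    - [0.0003, -0.0018, -0.003, 0.1]
    - [0.0003, -0.0018, -0.003, 0.1]
    - [0.0003, -0.0018, -0.003, 0.1]
    - [0.0003, -0.0018, -0.003, 0.1]
    - [0.0003, -0.0018, -0.003, 0.1]
    - [0.0003, -0.0018, -0.003, 0.1]
    - [0.0003, -0.0018, -0.003, 0.1]
    - [0.0003, -0.0018, -0.003, 0.1]

```text
t: 14.1
ee_pos: [570.8, -196.9, 124.8]
orientation: [2.145, 0.06, -2.274]
ft_force: [-1.3, -0.4, 0.6]
width: 0.6
```

```bash
python3 - <<'E'
from h import *
p,M,o=st();wf(p,M)
im=ctrl.get_image("side");cv2.imwrite("pics/s8.png",cv2.resize(im[170:290,250:370,::-1],(600,600)))
E
```

```text
t 14.10 pos [ 570.8 -196.9  124.8] q1 -0.35 q6 1.19 phi(y) -1.534  w 1 F [-1.3 -0.4  0.6]
polar r 34.1 ang(press) -225.9 deg
tilt x [-0.058  0.015 -0.998]
axis in tool y 28.8 z -18.1 (ideal 28,-14.5)
wing parallel to y would be at press ang -258 deg
```

View pics/s8.png

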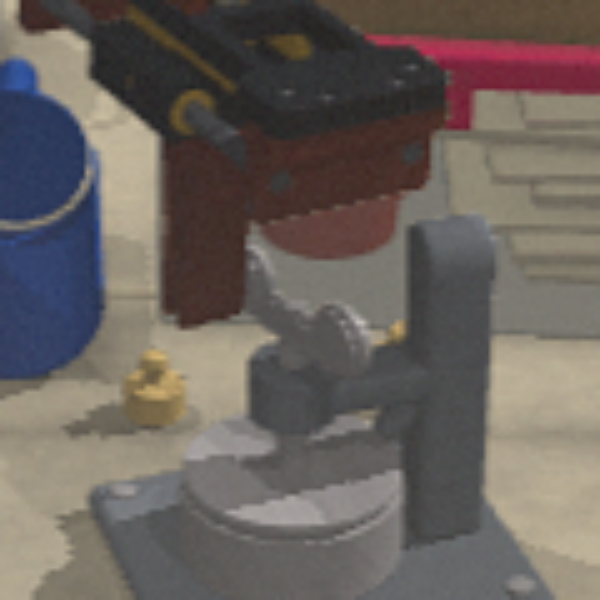

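The flange is nearly on the rim (gap at about (295,535)), with about 0.85 rad left. I'll slow down.

Emit:
arm_command:
  deltas:
    - [0, -0.0016, -0.003, 0.1]
    - [0, -0.0016, -0.003, 0.1]
    - [0, -0.0016, -0.003, 0.1]
    - [0, -0.0016, -0.003, 0.1]
    - [0, -0.0016, -0.003, 0.1]

```text
t: 14.65
ee_pos: [586.7, -190.6, 124.1]
orientation: [-1.897, 0.464, 2.022]
ft_force: [-1.1, 1.2, -0.6]
width: 0.2
```

```bash
python3 - <<'E'
from h import *
p,M,o=st();wf(p,M)
E
```

```text
t 14.65 pos [ 586.7 -190.6  124.1] q1 -0.33 q6 1.71 phi(y) -2.037  w 0 F [-1.1  1.2 -0.6]
polar r 34.5 ang(press) -254.8 deg
tilt x [-0.06   0.017 -0.998]
axis in tool y 29.2 z -18.4 (ideal 28,-14.5)
wing parallel to y would be at press ang -287 deg
```

Emit:
arm_command:
  deltas:
    - [0, -0.0008, -0.0015, 0.05]
    - [0, -0.0008, -0.0016, 0.05]
    - [0, -0.0008, -0.0016, 0.05]
    - [0, -0.0008, -0.0016, 0.05]

```text
t: 15.05
ee_pos: [593.9, -190.8, 123.7]
orientation: [-1.779, 0.635, 1.902]
ft_force: [-0.1, 1.2, 0.2]
width: 0.4
```

```bash
python3 - <<'E'
from h import *
p,M,o=st();wf(p,M)
E
```

```text
t 15.05 pos [ 593.9 -190.8  123.7] q1 -0.33 q6 1.91 phi(y) -2.231  w 0 F [-0.1  1.2  0.2]
polar r 34.5 ang(press) -266.7 deg
tilt x [-0.061  0.018 -0.998]
axis in tool y 29.4 z -18.0 (ideal 28,-14.5)
wing parallel to y would be at press ang -298 deg
```

Emit:
arm_command:
  deltas:
    - [0, -0.0008, -0.0016, 0.05]
    - [0, -0.0008, -0.0016, 0.05]

```text
t: 15.25
ee_pos: [597.3, -191.3, 123.5]
orientation: [-1.718, 0.713, 1.84]
ft_force: [0.0, 0.3, -0.0]
width: 0.4
```

Emit:
arm_command:
  deltas:
    - [0, -0.0006, -0.0015, 0.03]

```text
t: 15.35
ee_pos: [598.8, -191.9, 123.4]
orientation: [-1.7, 0.736, 1.822]
ft_force: [-1.9, 0.9, 0.3]
width: 1.1
```

Emit:
arm_command:
  deltas:
    - [0, -0.0005, -0.0015, 0.03]

```text
t: 15.45
ee_pos: [600.3, -192.6, 123.3]
orientation: [-1.681, 0.759, 1.802]
ft_force: [-0.6, 0.9, -0.5]
width: 0.3
```

```bash
python3 - <<'E'
from h import *
p,M,o=st();wf(p,M)
im=ctrl.get_image("side");cv2.imwrite("pics/s9.png",cv2.resize(im[170:290,250:370,::-1],(600,600)))
E
```

```text
t 15.45 pos [ 600.3 -192.6  123.3] q1 -0.33 q6 2.06 phi(y) -2.385  w 0 F [-0.6  0.9 -0.5]
polar r 34.0 ang(press) -277.8 deg
tilt x [-0.062  0.019 -0.998]
axis in tool y 29.7 z -16.6 (ideal 28,-14.5)
wing parallel to y would be at press ang -307 deg
```

View pics/s9.png

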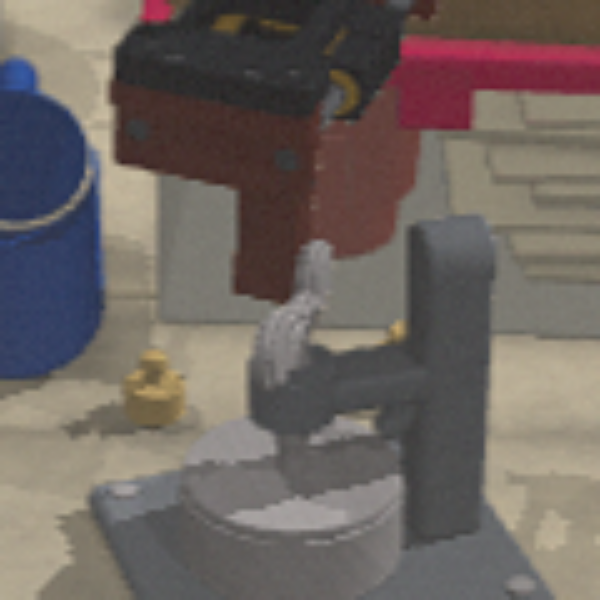

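The flange is practically on the rim, but no stop force shows yet. I'll creep forward.

Emit:
arm_command:
  deltas:
    - [0, -0.0004, -0.0014, 0.03]

```text
t: 15.6
ee_pos: [601.7, -193.3, 123.2]
orientation: [-1.661, 0.783, 1.781]
ft_force: [-1.2, 2.9, -0.4]
width: 0.0
```

Emit:
arm_command:
  deltas:
    - [0, -0.0004, -0.0014, 0.03]

```text
t: 15.7
ee_pos: [602.3, -193.4, 123.1]
orientation: [-1.638, 0.806, 1.763]
ft_force: [-4.4, 7.2, 4.6]
width: 0.4
```

Emit:
arm_command:
  deltas:
    - [0, -0.0003, -0.0012, 0.02]

```text
t: 15.8
ee_pos: [602.4, -193.1, 123.1]
orientation: [-1.622, 0.82, 1.751]
ft_force: [-4.5, 4.9, 4.7]
width: 0.2
```

The force has jumped to about 8 N and the tool has stalled at the expected stop angle, so the screw is home. I'll back off and raise the hand.

Emit:
arm_command:
  deltas:
    - [0, 0, 0.005, 0]
    - [0, 0, 0.008, 0]
    - [0, 0, 0.008, 0]
    - [-0.02, 0, 0.0, 0]
    - [-0.03, 0, 0, 0]
    - [-0.03, 0, 0, 0]
    - [-0.03, 0, 0, 0]
    - [0, 0, 0, 0]

```text
t: 16.6
ee_pos: [593.8, -176.4, 237.0]
orientation: [-1.625, 0.818, 1.756]
ft_force: [0.3, 0.4, -0.4]
width: 0.4
```

```bash
python3 - <<'E'
from h import *
p,M,o=st();wf(p,M);go(p,M,[430,-100,230])
E
```

```text
t 16.60 pos [ 593.8 -176.4  237. ] q1 -0.31 q6 2.16 phi(y) -2.462  w 0 F [ 0.3  0.4 -0.4]
polar r 48.8 ang(press) -264.7 deg
tilt x [-0.067  0.022 -0.998]
axis in tool y 33.5 z -35.5 (ideal 28,-14.5)
wing parallel to y would be at press ang -311 deg
toolshift [ 19.5  79.1 161.4]
```

Emit:
arm_command:
  deltas:
    - [0, 0.016, 0.032, 0]
    - [0, 0.016, 0.032, 0]
    - [0, 0.016, 0.032, 0]
    - [0, 0.016, 0.032, 0]
    - [0, 0.016, 0.032, 0]
    - [0, 0, 0, 0]
    - [0, 0, 0, 0]

```text
t: 17.3
ee_pos: [421.7, -97.9, 245.2]
orientation: [-1.627, 0.817, 1.759]
ft_force: [-0.7, -1.0, -0.2]
width: 0.9
```

```bash
python3 - <<'E'
from h import *
p,M,o=st()
im=ctrl.get_image("side");cv2.imwrite("pics/s10.png",cv2.resize(im[170:350,230:410,::-1],(600,600),interpolation=cv2.INTER_CUBIC))
im=ctrl.get_image("top");cv2.imwrite("pics/t10.png",cv2.resize(im[160:280,240:400,::-1],(800,600),interpolation=cv2.INTER_CUBIC))
E
```

```text
t 17.30 pos [421.7 -97.9 245.2] q1 -0.26 q6 2.20 phi(y) -2.459  w 1 F [-0.7 -1.  -0.2]
polar r 210.9 ang(press) -207.3 deg
tilt x [-0.068  0.021 -0.997]
```

View pics/s10.png

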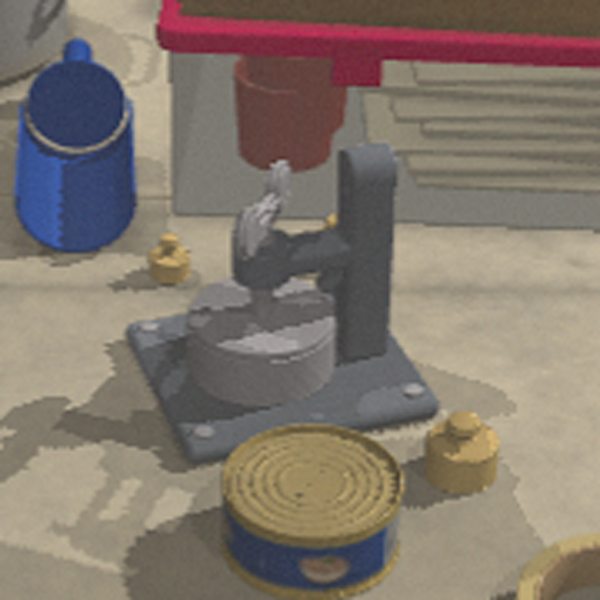

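View pics/t10.png

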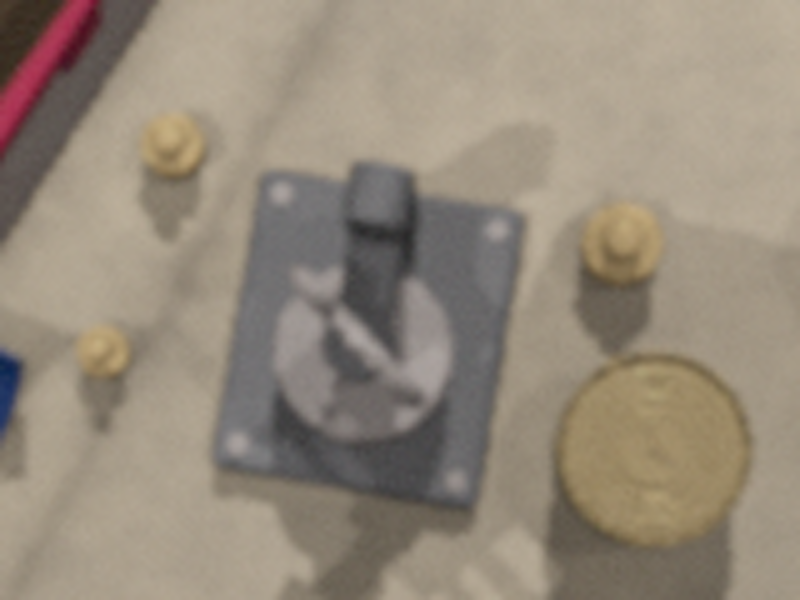

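The top view shows the head running from (330,300) to (415,395). That is about -128° from the press's +x, against -127° expected at the stop. The flange sits on the rim in the side view at (262,350). The base corners and the tin and weights match the first pictures, so I'll hand in.

```bash
python3 - <<'E'
from h import *
W=onz("top",[tz((330,300)),tz((415,395))],108);d=W[1]-W[0];print(np.degrees(np.arctan2(d[1],d[0])-PY))
import cv2
a=cv2.imread("pics/t10.png").astype(int);b=cv2.imread("pics/top0z.png").astype(int)
print(ctrl.get_obs()['ft_force'],ctrl.close_job())
E
```

```text
-129.61106937617666
the job is handed in; nothing more can be done
[ 0.14118941 -0.02405844  0.42895579] None
```

The plunger is home, and I handed the job in at about 17.4 s of the 54 s allowed. I pushed the wings with the closed fingertips in two strokes of roughly 180° each, one on each wing, always from the trailing side. I then backed off and moved the hand about 200 mm away.

**Last checks**
- **Stop:** at the end of the second stroke the force rose from about 1–3 N to 8–10 N and the tool stalled.
- **Wing angle:** I measured -130° from the press's +x (a rougher estimate by eye gave -128°), against -127° expected at the stop. The reading is good to about 0.1 rad, within the 0.2 rad allowed.
- **Plunger:** in the side view the flange sits on the mould's rim.
- **Press and bystanders:** the press, tin and three weights are at the same pixels as at the start. I compared them by eye rather than measuring. The tape and timer were outside my last close-up pictures, but the arm never went near them.
- **Hand:** the force reading was about 0.5 N (noise level) at hand-in, and the hand was clear of everything.

**What was off:** the tool sank about 40 mm while I unwound its yaw quickly between strokes. I raised it before it touched anything. It also tilted by about 0.07 rad, which did no harm.

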